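# Nest the blue feeding cups at the cat shelter's intake table

## Task

Put the washed feeding cups away: nest the two loose light blue cups, mouth up, into the light blue one standing on the round cork mat, either one first, so that all three make one straight, fully seated stack that still stands on the mat. Leave the orange cup where it stands.

Things in the scene. Friction and masses are not known exactly. Their poses are not given: they have to be found in the camera images.
- base_cup_mid (a point): The light blue cup standing loose at the centre of a fixed round cork mat (150 mm diameter, 3 mm thick). Same cup as cup_a: 75 mm tall, collar 66 mm diameter, mouth 61 mm inside. Point: its centre, 37.5 mm above its foot; z: its axis, up. A cup nested in it rests with its shoulder on this rim, 28 mm higher; the next one another 28 mm higher.
- cup_a_mid (a point): A loose light blue cup on the table. Plastic cup, mouth up, 75 mm tall, about 80 g: body tapers from 42 mm diameter at the foot to 57 mm at 47 mm height; there a flat shoulder, then a straight collar, 66 mm diameter, 28 mm tall, up to the rim (mouth 61 mm inside, wall 2.5 mm). Point: its centre, 37.5 mm above the foot; z: its axis, up.
- cup_b_mid (a point): The other loose light blue cup on the table. Plastic cup, mouth up, 75 mm tall, about 80 g: body tapers from 42 mm diameter at the foot to 57 mm at 47 mm height; there a flat shoulder, then a straight collar, 66 mm diameter, 28 mm tall, up to the rim (mouth 61 mm inside, wall 2.5 mm). Point: its centre, 37.5 mm above the foot; z: its axis, up.
- orange_cup_mid (a point): An orange cup of the same shape and size standing on the table, not to be moved. The point is its centre, 37.5 mm above its foot.
There are look-alikes about, which are no part of the job. Leave any purple look-alike of the part that bears base_cup_mid alone.

How it is judged:
By the outcome, as a careful person would: the job done as asked, in the order asked, and still so for the second after the job is handed in, with the robot touching nothing.
It also fails if it takes over 61 s, if anything falls off the work surface, if the arm or the gripper's body presses on something with over 40 N, if the wrist force passes 120 N, or if a joint passes its speed limit or range.

## Robot

A 6-joint arm with a two-finger parallel gripper is mounted at the origin on the work surface. World frame = base frame: x ahead of the robot, y to its left, z up, the work surface at z = 0. Lengths are in mm, angles in rad, forces in N, time in s.
With the tool pointing down it reaches from about 350 to 775 mm from the base axis. Payload 7.3 kg.
Tool frame: the origin (TCP) lies at the very end of the fingers, on their centre line; the grasp point (between the pads) lies 19 mm behind it (robot.pinch_z is the distance from the TCP to the grasp point, in mm); x points along the fingers, y is the direction in which the jaws open and shut, and the axes are right-handed (so a half turn about x gives the same grasp; the last joint's range is limited). The gripper opens to 92 mm and grips with 3 to 60 N. Pads are 19 mm wide; open, the fingers measure 130 mm over their backs; the gripper's body (75 mm by 190 mm) begins 47 mm behind the grasp point.
Start: joints at [-1.454, 0.342, 1.524, -0, 1.275, -0.146], TCP at [136.409, -506.989, 226.741] pointing down, gripper open.
Joint ranges: [-2.53, 2.53], [-0.77, 2.02], [0.04, 2.7], [-1, 4.14], [0.28, 2.66], [-3.11, 3.11]. Speed limits (rad/s): [2.57, 2.57, 3.14, 3.14, 3.14, 3.14].

## Interface

Orientations are given as a rotation vector (axis times angle).
In Python, from rig import robot gives the robot as it stands.
- The arm moves only by the tool arm_command, never from a script. Its arguments are lists of equal length, an entry for each row: "offset": the shift along the world's x, y, z in units of 40 mm (1.0 is 40 mm), a list of three; "delta_rot": the turn, a rotation vector about the world's x, y, z in units of 90 degrees (1.0 is 90 degrees), a list of three; "fingers": the closure, from 0 (fully open) to 1 (shut). A call has 1 to 20 rows; each row shifts and turns the commanded pose from where the row before left it; what a row does not reach is not made up. A row lasts 1/10 s, in which the tool goes at most 50 mm and 8.59 degrees, less where a joint would pass 70% of its speed; a pose out of reach is approached as far as the arm can. A call with a number of a shift or a turn outside -1 to 1 is refused whole. A call with a gripper value outside its range is refused whole. The fingers move at their own pace and stop on an object; the grip force is fixed at half the most. Time passes only in rows, so rows that do not move let the fingers close. It gives the time, the measured TCP pose, the force and the opening at its end, in the units of the state.
- robot.get_state(): the state, without advancing time (a new reading comes with each control period).
- robot.capture(name): name is "scene" or "top"; returns a dict with "pixels" (400x640x3 uint8, red, green, blue), "camera_matrix" (3x3 intrinsics, pixels), "pose" (4x4, takes a point from camera to world coordinates). Camera axes: x right, y down, z forward; pixel columns grow to the right and rows downward; lengths in mm; the calibration is good to about 2 mm. A picture is of the moment at which its call begins. There is no depth.
- robot.sign_off(): hands the job in, once; it reports no verdict.
Trained networks look in a picture, given as the dict that the camera call returned (one of the last four; its "shot" number tells which), for a name from the list of things; names that differ only in an ending like _2 or _b are one class to them, and where a whole thing is asked for, a point or a joint stands for the part that bears it (a point fixed in the world has none). Each returns a list of dicts, best first, with "conf" (0 to 1); they miss things now and then, are a little off and sometimes report something else, mostly with a low value. They report only what shows in the picture. A call takes as long as a camera call. They do not tell look-alikes from the thing itself.
- robot.find_in(picture, query): "at" ([column, row] in pixels, amid what is visible of it).
- robot.pinpoint(picture, query): "at" ([column, row] in pixels: a listed point, or the origin of a listed thing).
The state is a dict: "t": time; "joint_pos": joint angles; "qvel": joint speeds; "joint_efforts": joint torques, N m; "tool_pos": TCP position; "ee_rot": TCP orientation; "ft_force": force on the tool from outside, world axes, zero at the start; "wrist_torque": the same for the moment, N m; "finger_gap": finger opening in mm.
Only numpy, scipy, OpenCV 4.12 (cv2) and the standard library are available. Lean on these libraries where they do the work, as an engineer would, in place of code of your own. Each camera call takes 0.05 s, during which the arm holds its last target.

## Working session

There is one attempt and no reset: what is moved stays moved. The work goes in short steps, Python scripts to look and compute and a tool call to move; the robot and the scene stay as the last step left them, time stands still between calls to the robot, and variables do not carry over. Pictures are saved under pics/ and viewed, and the job is handed in when it is done.

Besides the shell and the picture viewer there is one more tool, called after ">>>" as name(argument=value, ...) on one line, values as JSON. arm_command: Moves the arm, as the interface text tells. Shifts and turns lie within -1 to 1; 1 stands for 40 mm of shift or 90 degrees of turn. Its arguments: {"type":"object","properties":{"offset":{"type":"array","items":{"type":"array","items":{"type":"number"}}},"delta_rot":{"type":"array","items":{"type":"array","items":{"type":"number"}}},"fingers":{"type":"array","items":{"type":"number"}}},"required":["offset","delta_rot","fingers"]}

```bash
mkdir -p pics; ls
cat > h.py <<'E'
import numpy as np, cv2
from rig import robot
def save(p,n): cv2.imwrite(f'pics/{n}.png',cv2.cvtColor(p['pixels'],cv2.COLOR_RGB2BGR))
def ray(p,uv):
    K=np.array(p['camera_matrix']);T=np.array(p['pose'])
    d=T[:3,:3]@np.linalg.solve(K,[uv[0],uv[1],1]);return T[:3,3],d
def onz(p,uv,z):
    o,d=ray(p,uv);return o+d*(z-o[2])/d[2]
def proj(p,X):
    K=np.array(p['camera_matrix']);T=np.array(p['pose'])
    c=T[:3,:3].T@(np.array(X)-T[:3,3]);q=K@c;return q[:2]/q[2]
E
python3 - <<'E'
from h import *
print(robot.get_state())
for n in ['scene','top']:
    p=robot.capture(n);save(p,n+'0');print(n,np.array(p['pose']).round(2).tolist(),np.array(p['camera_matrix']).round(1).tolist())
    for q in ['base_cup_mid','cup_a_mid','orange_cup_mid']:
        for r in robot.pinpoint(p,q): print(q,r,onz(p,r['at'],40.5 if q[0]=='b' else 37.5).round(1))
E
```

```text
pics
{'t': 0.0, 'joint_pos': array([-1.45403023e+00,  3.42712385e-01,  1.52503924e+00,  1.31445985e-06,
        1.27542879e+00, -1.46020278e-01]), 'qvel': array([-0.00088562, -0.00157976, -0.00121156,  0.0005945 , -0.00107751,
       -0.00035532]), 'joint_efforts': array([ 5.59446198e-04, -4.31247389e+01, -2.44220996e+01,  7.17154378e-02,
        5.60637563e-02, -1.50032861e-04]), 'tool_pos': array([ 136.34171554, -506.54448382,  226.04259238]), 'ee_rot': array([ 2.08188099,  0.27679322, -2.08182959]), 'ft_force': array([ 0.93572708, -0.14154764, -0.1425454 ]), 'wrist_torque': array([ 0.02905487,  0.00365035, -0.00893374]), 'finger_gap': 91.92818177098269}
scene [[-0.82, 0.37, -0.44, 839.7], [0.58, 0.53, -0.62, 442.87], [0.0, -0.76, -0.64, 525.94], [0.0, 0.0, 0.0, 1.0]] [[367.3, 0.0, 316.3], [0.0, 367.3, 199.3], [0.0, 0.0, 1.0]]
base_cup_mid {'at': [243.7, 188.6], 'conf': 0.89} [ 611.9 -144.3   40.5]
base_cup_mid {'at': [356.9, 301.3], 'conf': 0.82} [595.8 208.5  40.5]
base_cup_mid {'at': [296.0, 232.1], 'conf': 0.81} [591.4  28.5  40.5]
cup_a_mid {'at': [442.5, 269.1], 'conf': 0.78} [435.3 241.5  37.5]
orange_cup_mid {'at': [220.5, 157.7], 'conf': 0.94} [ 602.1 -286.5   37.5]
top [[-0.1, -0.97, 0.21, 375.14], [-0.99, 0.1, -0.02, 12.23], [0.0, -0.21, -0.98, 841.84], [0.0, 0.0, 0.0, 1.0]] [[444.2, 0.0, 318.8], [0.0, 444.2, 200.9], [0.0, 0.0, 1.0]]
base_cup_mid {'at': [203.7, 190.3], 'conf': 0.98} [589.7 203.   40.5]
base_cup_mid {'at': [392.9, 162.2], 'conf': 0.94} [ 608.1 -153.7   40.5]
base_cup_mid {'at': [298.4, 181.3], 'conf': 0.91} [589.1  26.7  40.5]
cup_a_mid {'at': [185.8, 281.2], 'conf': 0.95} [427.1 243.2  37.5]
orange_cup_mid {'at': [462.7, 158.2], 'conf': 0.72} [ 603.5 -286.9   37.5]
```

View pics/scene0.png

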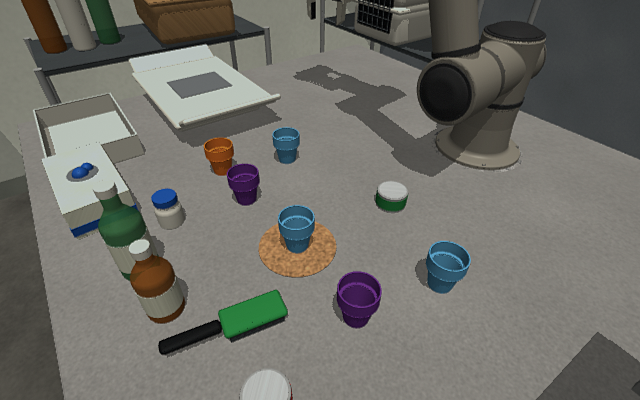

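View pics/top0.png

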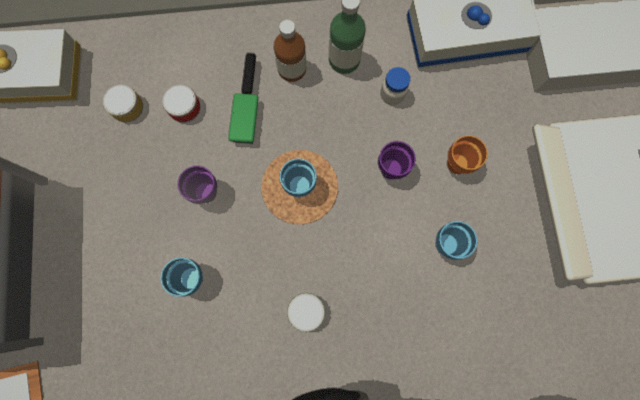

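The top view shows the base cup on the mat at about (298,180), and the loose blue cups at (182,277) and (457,240). The orange cup is at (467,155). The purple look-alikes are at (198,185) and (397,160). Next I'll fit the silhouettes to refine these positions.

```bash
cat >> h.py <<'E'
from scipy.optimize import minimize, least_squares
from scipy.spatial.transform import Rotation as Ro
PROF=[(21,0),(28.5,47),(33,47),(33,75)]
def sil(p,x,y,z0=0,S=4):
    a=np.linspace(0,2*np.pi,40,endpoint=False);m=np.zeros((400*S,640*S),np.uint8)
    for (r1,z1),(r2,z2) in ((PROF[0],PROF[1]),(PROF[2],PROF[3])):
        P=[proj(p,[x+r*np.cos(t),y+r*np.sin(t),z0+z]) for r,z in((r1,z1),(r2,z2)) for t in a]
        cv2.fillConvexPoly(m,cv2.convexHull(((np.array(P)+.5)*S).astype(np.int32)),255)
    return cv2.resize(m,(640,400),interpolation=cv2.INTER_AREA)/255.
def blue(p):
    h=cv2.cvtColor(p['pixels'],cv2.COLOR_RGB2HSV)
    return cv2.inRange(h,(92,70,40),(112,255,255))/255.
def fit(p,x,y,z0=0):
    m=blue(p);c=proj(p,[x,y,z0+37]).astype(int)
    w=np.zeros_like(m);w[max(c[1]-40,0):c[1]+40,max(c[0]-40,0):c[0]+40]=1
    f=lambda v:(np.abs(sil(p,v[0],v[1],z0)-m)*w).sum()
    r=minimize(f,[x,y],method='Nelder-Mead',options=dict(initial_simplex=[[x,y],[x+6,y],[x,y+6]],xatol=.2,fatol=.5))
    return r.x.round(1),round(r.fun,1),(m*w).sum()
E
python3 - <<'E'
from h import *
for n in ['scene','top']:
    p=robot.capture(n)
    for nm,x,y,z in (('base',590,27,3),('A',430,243,0),('B',430+40,-255,0)):
        if nm=='B': x,y=onz(p,(457,240) if n=='top' else (286,146),40)[:2]
        print(n,nm,*fit(p,x,y,z))
s=robot.get_state();print(Ro.from_rotvec(s['ee_rot']).as_matrix().round(3))
E
```

```text
scene base [588.9  25.9] 69.8 1343.0
scene A [433.6 243.6] 72.6 1762.0
scene B [ 447.6 -240. ] 45.5 772.0
top base [589.6  26.5] 126.7 1040.0
top A [433.8 242.8] 278.0 1078.0
top B [ 448.8 -240.9] 98.1 1213.0
[[-0.     0.26  -0.966]
 [-0.    -0.966 -0.26 ]
 [-1.     0.     0.   ]]
```

>>> arm_command(offset=[[0.487, 0.416, -0.125], [0.487, 0.416, -0.125], [0.487, 0.416, -0.125], [0.487, 0.416, -0.125], [0.487, 0.416, -0.125], [0.487, 0.416, -0.125], [0.487, 0.416, -0.125], [0.487, 0.416, -0.125], [0.487, 0.416, -0.125], [0.487, 0.416, -0.125], [0.487, 0.416, -0.125], [0.487, 0.416, -0.125], [0.487, 0.416, -0.125], [0.487, 0.416, -0.125], [0.487, 0.416, -0.125], [0.487, 0.416, -0.125], [0, 0, 0], [0, 0, 0]], delta_rot=[[0, 0, 0], [0, 0, 0], [0, 0, 0], [0, 0, 0], [0, 0, 0], [0, 0, 0], [0, 0, 0], [0, 0, 0], [0, 0, 0], [0, 0, 0], [0, 0, 0], [0, 0, 0], [0, 0, 0], [0, 0, 0], [0, 0, 0], [0, 0, 0], [0, 0, 0], [0, 0, 0]], fingers=[0, 0, 0, 0, 0, 0, 0, 0, 0, 0, 0, 0, 0, 0, 0, 0, 0, 0])

```text
t: 2.3
tool_pos: [448.1, -240.5, 146.6]
ee_rot: [2.08, 0.276, -2.081]
ft_force: [-0.5, 0.0, 0.2]
finger_gap: 91.7
```

>>> arm_command(offset=[[0, 0, -0.302], [0, 0, -0.302], [0, 0, -0.302], [0, 0, -0.302], [0, 0, -0.302], [0, 0, -0.302], [0, 0, -0.302], [0, 0, -0.302], [0, 0, 0], [0, 0, 0], [0, 0, 0], [0, 0, 0], [0, 0, 0], [0, 0, 0], [0, 0, 0], [0, 0, 0]], delta_rot=[[0, 0, 0], [0, 0, 0], [0, 0, 0], [0, 0, 0], [0, 0, 0], [0, 0, 0], [0, 0, 0], [0, 0, 0], [0, 0, 0], [0, 0, 0], [0, 0, 0], [0, 0, 0], [0, 0, 0], [0, 0, 0], [0, 0, 0], [0, 0, 0]], fingers=[0, 0, 0, 0, 0, 0, 0, 0, 0, 0.4, 0.5, 0.5, 0.5, 0.5, 0.5, 0.5])

```text
t: 3.9
tool_pos: [448.4, -240.9, 50.5]
ee_rot: [2.082, 0.274, -2.08]
ft_force: [0.3, 0.4, 4.6]
finger_gap: 65.2
```

>>> arm_command(offset=[[0, 0, 0.3], [0, 0, 0.4], [0, 0, 0.4], [0, 0, 0.4], [0, 0, 0.4], [0, 0, 0.4], [0, 0, 0.4], [0, 0, 0.3], [0, 0, 0.25], [0, 0, 0], [0, 0, 0]], delta_rot=[[0, 0, 0], [0, 0, 0], [0, 0, 0], [0, 0, 0], [0, 0, 0], [0, 0, 0], [0, 0, 0], [0, 0, 0], [0, 0, 0], [0, 0, 0], [0, 0, 0]], fingers=[0.5, 0.5, 0.5, 0.5, 0.5, 0.5, 0.5, 0.5, 0.5, 0.5, 0.5])

```text
t: 5.0
tool_pos: [447.9, -240.6, 179.8]
ee_rot: [2.081, 0.275, -2.082]
ft_force: [-0.2, -0.4, -1.3]
finger_gap: 65.2
```

Run:
```python
from h import *
s=robot.get_state();print(s['tool_pos'],s['ft_force'],s['finger_gap'])
for n in ['scene','top']:
    p=robot.capture(n);save(p,n+'1')
    print(n,fit(p,448,-240,s['tool_pos'][2]-50.5), fit(p,589.2,26.2,3))
```

```text
[ 447.8665103  -240.62076883  179.81661445] [-0.1864518  -0.44116959 -1.26298448] 65.19308842310531
scene (array([ 447.4, -242.2]), np.float64(177.3), np.float64(829.0)) (array([588.6,  25.6]), np.float64(71.8), np.float64(1343.0))
top (array([ 480.4, -129.2]), np.float64(0.0), np.float64(0.0)) (array([589.9,  26.4]), np.float64(128.0), np.float64(1040.0))
```

View pics/scene1.png

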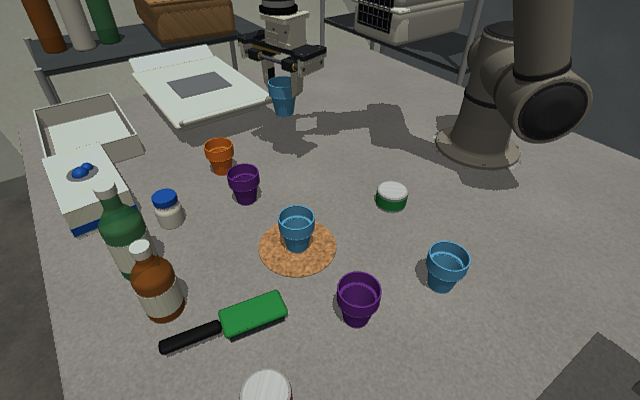

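The scene view shows the cup held upright at about (283,95). Next it goes above the base cup.

>>> arm_command(offset=[[0.2, 0.4, 0], [0.294, 0.555, 0], [0.294, 0.555, 0], [0.294, 0.555, 0], [0.294, 0.555, 0], [0.294, 0.555, 0], [0.294, 0.555, 0], [0.294, 0.555, 0], [0.294, 0.555, 0], [0.294, 0.555, 0], [0.294, 0.555, 0], [0.294, 0.555, 0], [0.098, 0.155, 0], [0, 0, 0], [0, 0, 0]], delta_rot=[[0, 0, 0], [0, 0, 0], [0, 0, 0], [0, 0, 0], [0, 0, 0], [0, 0, 0], [0, 0, 0], [0, 0, 0], [0, 0, 0], [0, 0, 0], [0, 0, 0], [0, 0, 0], [0, 0, 0], [0, 0, 0], [0, 0, 0]], fingers=[0.5, 0.5, 0.5, 0.5, 0.5, 0.5, 0.5, 0.5, 0.5, 0.5, 0.5, 0.5, 0.5, 0.5, 0.5])

```text
t: 6.6
tool_pos: [588.8, 25.0, 179.5]
ee_rot: [2.08, 0.275, -2.083]
ft_force: [-0.1, -0.6, -1.0]
finger_gap: 65.8
```

Run:
```python
from h import *
s=robot.get_state();print(s['tool_pos'],s['ft_force'],s['finger_gap'])
p=robot.capture('scene');save(p,'scene2')
```

```text
[588.79191503  24.99733433 179.50555918] [-0.0627131  -0.57256841 -0.97944174] 65.78466924755601
```

View pics/scene2.png

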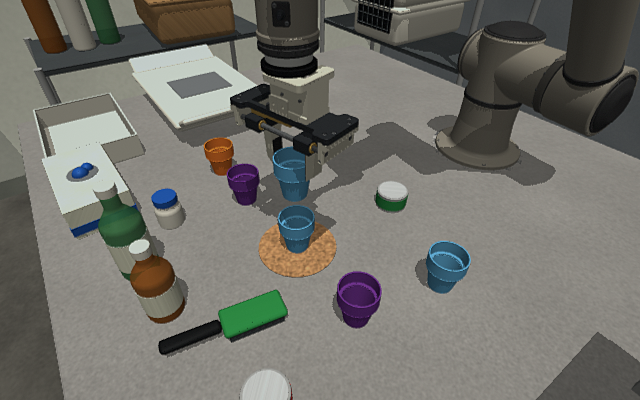

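>>> arm_command(offset=[[0.01, 0.025, -0.3], [0, 0, -0.3], [0, 0, -0.3], [0, 0, -0.25], [0, 0, -0.2], [0, 0, -0.2], [0, 0, -0.2], [0, 0, -0.15], [0, 0, -0.15], [0, 0, -0.1], [0, 0, -0.1], [0, 0, 0], [0, 0, 0]], delta_rot=[[0, 0, 0], [0, 0, 0], [0, 0, 0], [0, 0, 0], [0, 0, 0], [0, 0, 0], [0, 0, 0], [0, 0, 0], [0, 0, 0], [0, 0, 0], [0, 0, 0], [0, 0, 0], [0, 0, 0]], fingers=[0.5, 0.5, 0.5, 0.5, 0.5, 0.5, 0.5, 0.5, 0.5, 0.5, 0.5, 0.5, 0.5])

```text
t: 7.95
tool_pos: [589.9, 26.7, 90.2]
ee_rot: [2.081, 0.275, -2.081]
ft_force: [0.6, 0.1, -0.5]
finger_gap: 65.3
```

No contact yet. I'll ease it the last 9 mm.

>>> arm_command(offset=[[0, 0, -0.05], [0, 0, -0.05], [0, 0, -0.04], [0, 0, -0.03], [0, 0, -0.03], [0, 0, 0], [0, 0, 0]], delta_rot=[[0, 0, 0], [0, 0, 0], [0, 0, 0], [0, 0, 0], [0, 0, 0], [0, 0, 0], [0, 0, 0]], fingers=[0.5, 0.5, 0.5, 0.5, 0.5, 0.5, 0.5])

```text
t: 8.65
tool_pos: [589.8, 26.6, 82.1]
ee_rot: [2.081, 0.275, -2.081]
ft_force: [-0.3, 0.1, -1.0]
finger_gap: 65.2
```

>>> arm_command(offset=[[0, 0, -0.02], [0, 0, -0.02], [0, 0, 0]], delta_rot=[[0, 0, 0], [0, 0, 0], [0, 0, 0]], fingers=[0.5, 0.5, 0.5])

```text
t: 8.95
tool_pos: [590.3, 26.4, 81.5]
ee_rot: [2.082, 0.274, -2.079]
ft_force: [-1.2, -0.6, 6.3]
finger_gap: 65.4
```

Contact came at the expected seated height, so I'll release and retreat.

>>> arm_command(offset=[[0, 0, 0], [0, 0, 0], [0, 0, 0], [0, 0, 0], [0, 0, 0], [0, 0, 0], [0, 0, 0.15], [0, 0, 0.3], [0, 0, 0.4], [0, 0, 0.4], [0, 0, 0.4], [0, 0, 0.4], [0, 0, 0.4], [0, 0, 0]], delta_rot=[[0, 0, 0], [0, 0, 0], [0, 0, 0], [0, 0, 0], [0, 0, 0], [0, 0, 0], [0, 0, 0], [0, 0, 0], [0, 0, 0], [0, 0, 0], [0, 0, 0], [0, 0, 0], [0, 0, 0], [0, 0, 0]], fingers=[0.3, 0.2, 0, 0, 0, 0, 0, 0, 0, 0, 0, 0, 0, 0])

```text
t: 10.35
tool_pos: [591.3, 26.6, 181.9]
ee_rot: [2.087, 0.274, -2.074]
ft_force: [0.1, 0.2, 0.7]
finger_gap: 91.9
```

Run:
```python
from h import *
s=robot.get_state();print(s['tool_pos'],s['ft_force'],s['finger_gap'])
p=robot.capture('scene');save(p,'scene3')
```

```text
[591.28488018  26.57065962 181.93232897] [0.12323664 0.21840479 0.69583433] 91.86095646417634
```

View pics/scene3.png

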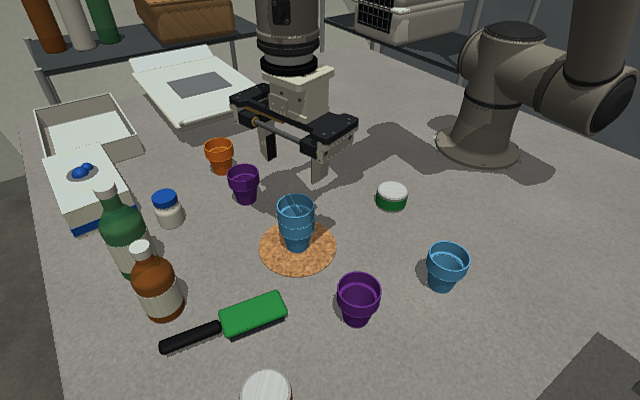

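The cup is nested on the mat at about (296,222). Now for cup A.

>>> arm_command(offset=[[-0.281, 0.387, 0], [-0.281, 0.387, 0], [-0.281, 0.387, 0], [-0.281, 0.387, 0], [-0.281, 0.387, 0], [-0.281, 0.387, 0], [-0.281, 0.387, 0], [-0.281, 0.387, 0], [-0.281, 0.387, 0], [-0.281, 0.387, -0.1], [-0.281, 0.387, -0.2], [-0.281, 0.387, -0.2], [-0.281, 0.387, -0.2], [-0.281, 0.387, -0.2], [0, 0, 0], [0, 0, 0]], delta_rot=[[0, 0, 0], [0, 0, 0], [0, 0, 0], [0, 0, 0], [0, 0, 0], [0, 0, 0], [0, 0, 0], [0, 0, 0], [0, 0, 0], [0, 0, 0], [0, 0, 0], [0, 0, 0], [0, 0, 0], [0, 0, 0], [0, 0, 0], [0, 0, 0]], fingers=[0, 0, 0, 0, 0, 0, 0, 0, 0, 0, 0, 0, 0, 0, 0, 0])

```text
t: 12.0
tool_pos: [432.1, 243.9, 142.7]
ee_rot: [2.08, 0.276, -2.08]
ft_force: [0.8, -0.2, -0.2]
finger_gap: 92.5
```

Run:
```python
from h import *
s=robot.get_state();print(s['tool_pos'],s['joint_pos'].round(2),Ro.from_rotvec(s['ee_rot']).as_matrix().round(3))
p=robot.capture('scene');save(p,'scene4')
q=robot.capture('top');save(q,'top4')
for P in (p,q): print(fit(P,433.7,243.2,0),fit(P,589.2,26.2,3),fit(P,589.2,26.2,31))
```

```text
[432.05051192 243.85077022 142.68972998] [ 0.36  0.38  1.73 -0.    1.04  1.67] [[ 0.     0.261 -0.965]
 [-0.    -0.965 -0.261]
 [-1.     0.    -0.   ]]
(array([433.5, 243.5]), np.float64(76.0), np.float64(1762.0)) (array([585.3,  19.4]), np.float64(404.8), np.float64(1781.0)) (array([592.3,  31.7]), np.float64(304.4), np.float64(1781.0))
(array([434.6, 242.3]), np.float64(830.3), np.float64(527.0)) (array([596.6,  26.5]), np.float64(99.2), np.float64(1233.0)) (array([587.1,  26.1]), np.float64(81.0), np.float64(1233.0))
```

View pics/scene4.png

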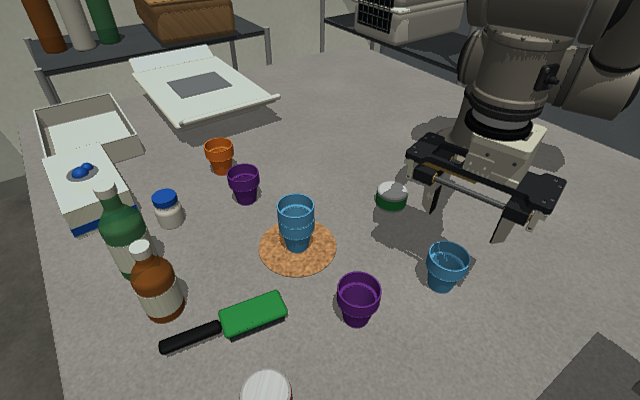

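View pics/top4.png

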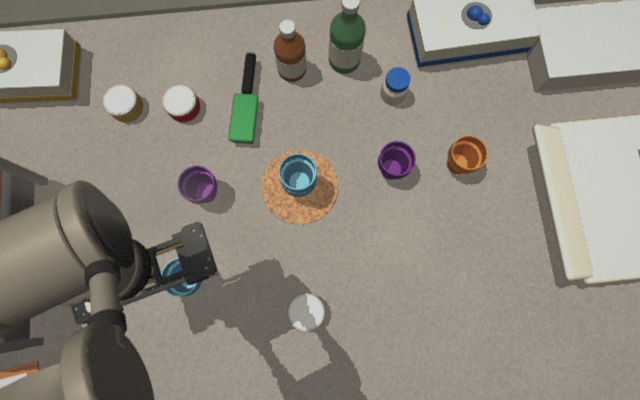

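>>> arm_command(offset=[[0.037, -0.013, -0.3], [0, 0, -0.3], [0, 0, -0.3], [0, 0, -0.3], [0, 0, -0.3], [0, 0, -0.3], [0, 0, -0.3], [0, 0, -0.205], [0, 0, 0], [0, 0, 0], [0, 0, 0], [0, 0, 0], [0, 0, 0], [0, 0, 0], [0, 0, 0], [0, 0, 0]], delta_rot=[[0, 0, 0], [0, 0, 0], [0, 0, 0], [0, 0, 0], [0, 0, 0], [0, 0, 0], [0, 0, 0], [0, 0, 0], [0, 0, 0], [0, 0, 0], [0, 0, 0], [0, 0, 0], [0, 0, 0], [0, 0, 0], [0, 0, 0], [0, 0, 0]], fingers=[0, 0, 0, 0, 0, 0, 0, 0, 0, 0.4, 0.5, 0.5, 0.5, 0.5, 0.5, 0.5])

```text
t: 13.7
tool_pos: [434.2, 243.0, 50.7]
ee_rot: [2.082, 0.275, -2.08]
ft_force: [-0.6, 0.7, 4.3]
finger_gap: 64.6
```

```bash
cat >> h.py <<'E'
def fitstack(p,x,y,n):
    m=blue(p);c=proj(p,[x,y,3+37+14*(n-1)]).astype(int)
    w=np.zeros_like(m);w[c[1]-50:c[1]+50,c[0]-40:c[0]+40]=1
    def f(v): # v: base xy, tilt-lean per mm
        s=np.zeros_like(m)
        for i in range(n): s=np.maximum(s,sil(p,v[0]+v[2]*i,v[1]+v[3]*i,3+28*i+(v[4] if i==n-1 else 0)))
        return (np.abs(s-m)*w).sum()
    x0=np.array([x,y,0,0,0]);S=np.vstack([x0]+[x0+4*np.eye(5)[i] for i in range(5)])
    r=minimize(f,x0,method='Nelder-Mead',options=dict(initial_simplex=S,xatol=.1,fatol=.3,maxiter=250))
    return r.x.round(1),round(r.fun,1),round(f(x0),1)
E
python3 - <<'E'
from h import *
for n in ('scene','top'):
    p=robot.capture(n);print(n,fitstack(p,589.5,26.3,2))
E
```

```text
scene (array([587.9,  24. ,   1.6,   2.3,  -0.6]), np.float64(55.8), np.float64(86.3))
top (array([592.6,  26.7,  -5.4,  -0.8,   1.7]), np.float64(71.2), np.float64(143.0))
```

>>> arm_command(offset=[[0, 0, 0.25], [0, 0, 0.4], [0, 0, 0.4], [0, 0, 0.4], [0, 0, 0.4], [0, 0, 0.4], [0, 0, 0.4], [0, 0, 0.4], [0, 0, 0.4], [0, 0, 0.4], [0, 0, 0], [0, 0, 0]], delta_rot=[[0, 0, 0], [0, 0, 0], [0, 0, 0], [0, 0, 0], [0, 0, 0], [0, 0, 0], [0, 0, 0], [0, 0, 0], [0, 0, 0], [0, 0, 0], [0, 0, 0], [0, 0, 0]], fingers=[0.5, 0.5, 0.5, 0.5, 0.5, 0.5, 0.5, 0.5, 0.5, 0.5, 0.5, 0.5])

```text
t: 15.0
tool_pos: [433.6, 242.7, 204.1]
ee_rot: [2.081, 0.275, -2.081]
ft_force: [0.0, -1.1, -0.9]
finger_gap: 64.6
```

>>> arm_command(offset=[[0.15, -0.208, 0], [0.3, -0.416, 0], [0.3, -0.416, 0], [0.3, -0.416, 0], [0.3, -0.416, 0], [0.3, -0.416, 0], [0.3, -0.416, 0], [0.3, -0.416, 0], [0.3, -0.416, 0], [0.3, -0.416, 0], [0.3, -0.416, 0], [0.3, -0.416, 0], [0.3, -0.416, 0], [0.15, -0.208, 0], [0, 0, 0], [0, 0, 0]], delta_rot=[[0, 0, 0], [0, 0, 0], [0, 0, 0], [0, 0, 0], [0, 0, 0], [0, 0, 0], [0, 0, 0], [0, 0, 0], [0, 0, 0], [0, 0, 0], [0, 0, 0], [0, 0, 0], [0, 0, 0], [0, 0, 0], [0, 0, 0], [0, 0, 0]], fingers=[0.5, 0.5, 0.5, 0.5, 0.5, 0.5, 0.5, 0.5, 0.5, 0.5, 0.5, 0.5, 0.5, 0.5, 0.5, 0.5])

```text
t: 16.6
tool_pos: [589.5, 26.7, 203.9]
ee_rot: [2.08, 0.275, -2.083]
ft_force: [0.2, 0.5, -0.8]
finger_gap: 64.4
```

Run:
```python
from h import *
s=robot.get_state();print(s['tool_pos'],s['ft_force'],s['finger_gap'])
p=robot.capture('scene');save(p,'scene5')
```

```text
[589.46262636  26.72474395 203.86437746] [ 0.1660032   0.48145223 -0.82732052] 64.43622962506164
```

View pics/scene5.png

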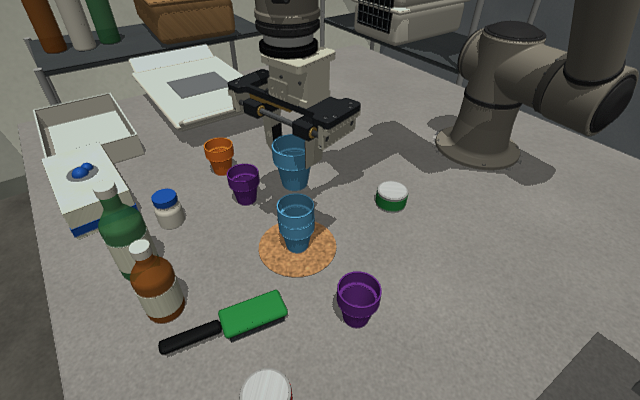

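The cup hangs straight above the stack at about (291,163). I'll lower it to just above the seated height.

>>> arm_command(offset=[[0, 0, -0.2], [0, 0, -0.3], [0, 0, -0.3], [0, 0, -0.25], [0, 0, -0.2], [0, 0, -0.2], [0, 0, -0.2], [0, 0, -0.2], [0, 0, -0.15], [0, 0, -0.1], [0, 0, -0.1], [0, 0, -0.05], [0, 0, 0], [0, 0, 0]], delta_rot=[[0, 0, 0], [0, 0, 0], [0, 0, 0], [0, 0, 0], [0, 0, 0], [0, 0, 0], [0, 0, 0], [0, 0, 0], [0, 0, 0], [0, 0, 0], [0, 0, 0], [0, 0, 0], [0, 0, 0], [0, 0, 0]], fingers=[0.5, 0.5, 0.5, 0.5, 0.5, 0.5, 0.5, 0.5, 0.5, 0.5, 0.5, 0.5, 0.5, 0.5])

```text
t: 18.05
tool_pos: [590.0, 26.5, 114.5]
ee_rot: [2.082, 0.275, -2.081]
ft_force: [0.2, -0.2, -0.5]
finger_gap: 64.3
```

>>> arm_command(offset=[[0, 0, -0.04], [0, 0, -0.03], [0, 0, -0.03], [0, 0, -0.02], [0, 0, -0.02], [0, 0, 0], [0, 0, 0]], delta_rot=[[0, 0, 0], [0, 0, 0], [0, 0, 0], [0, 0, 0], [0, 0, 0], [0, 0, 0], [0, 0, 0]], fingers=[0.5, 0.5, 0.5, 0.5, 0.5, 0.5, 0.5])

```text
t: 18.75
tool_pos: [590.3, 26.3, 109.6]
ee_rot: [2.082, 0.274, -2.079]
ft_force: [-1.3, -0.7, 5.5]
finger_gap: 64.3
```

Same contact signature at the expected height (109.6 mm). I'll release, lift, and back away towards the robot.

>>> arm_command(offset=[[0, 0, 0], [0, 0, 0], [0, 0, 0], [0, 0, 0], [0, 0, 0], [0, 0, 0], [0, 0, 0.15], [0, 0, 0.3], [0, 0, 0.4], [0, 0, 0.4], [0, 0, 0.4], [-0.3, 0, 0.2], [-0.4, 0, 0], [-0.4, 0, 0], [-0.4, 0, 0], [-0.4, 0.4, 0], [-0.4, 0.4, 0], [-0.4, 0.4, 0], [-0.3, 0.4, 0], [0, 0, 0]], delta_rot=[[0, 0, 0], [0, 0, 0], [0, 0, 0], [0, 0, 0], [0, 0, 0], [0, 0, 0], [0, 0, 0], [0, 0, 0], [0, 0, 0], [0, 0, 0], [0, 0, 0], [0, 0, 0], [0, 0, 0], [0, 0, 0], [0, 0, 0], [0, 0, 0], [0, 0, 0], [0, 0, 0], [0, 0, 0], [0, 0, 0]], fingers=[0.3, 0.2, 0, 0, 0, 0, 0, 0, 0, 0, 0, 0, 0, 0, 0, 0, 0, 0, 0, 0])

```text
t: 20.75
tool_pos: [467.7, 91.9, 183.1]
ee_rot: [2.079, 0.278, -2.081]
ft_force: [0.6, -0.8, 0.0]
finger_gap: 91.7
```

Run:
```python
from h import *
s=robot.get_state();print(s['t'],s['tool_pos'],s['ft_force'],s['finger_gap'])
im=[]
for n in ('scene','top'):
    p=robot.capture(n);save(p,n+'6');print(n,fitstack(p,589.5,26.3,3))
    c=proj(p,[589.5,26.3,60]).astype(int)
    im.append(cv2.resize(p['pixels'][c[1]-70:c[1]+70,c[0]-70:c[0]+70],(400,400),interpolation=cv2.INTER_CUBIC))
cv2.imwrite('pics/crop6.png',cv2.cvtColor(np.hstack(im),cv2.COLOR_RGB2BGR))
```

```text
20.75 [467.68815377  91.86224657 183.13281443] [ 0.55655455 -0.82934653  0.04022772] 91.69618825012984
scene (array([ 5.878e+02,  2.400e+01,  3.000e-01,  0.000e+00, -2.800e+00]), np.float64(60.7), np.float64(97.4))
top (array([ 6.076e+02,  1.610e+01, -5.600e+00, -5.000e-01, -1.170e+01]), np.float64(705.8), np.float64(1000.6))
```

View pics/scene6.png

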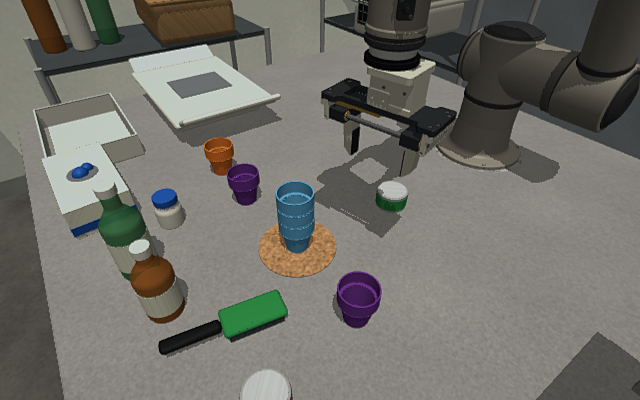

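View pics/crop6.png

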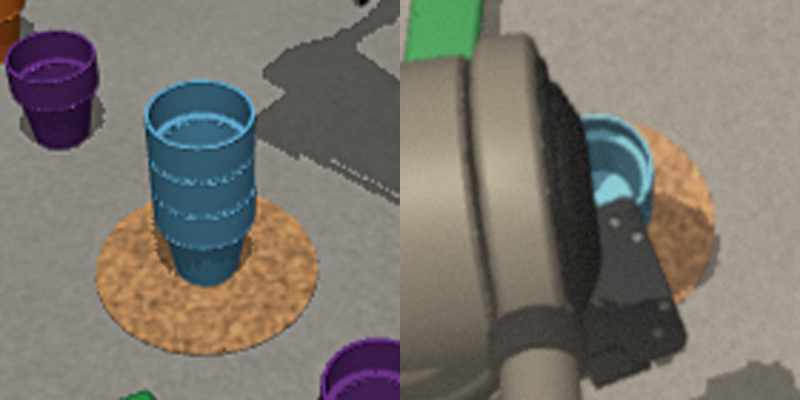

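The scene view shows one straight three-cup stack at (296,215). The arm blocks the top view, so I'll move it clear and check once more.

>>> arm_command(offset=[[0, 0.4, 0], [0, 0.5, 0], [0, 0.5, 0], [0, 0.5, 0], [0, 0.5, 0], [0, 0.5, 0], [0, 0.5, 0], [0, 0.5, 0], [0, 0.5, 0], [0, 0.4, 0], [0, 0, 0], [0, 0, 0], [0, 0, 0]], delta_rot=[[0, 0, 0], [0, 0, 0], [0, 0, 0], [0, 0, 0], [0, 0, 0], [0, 0, 0], [0, 0, 0], [0, 0, 0], [0, 0, 0], [0, 0, 0], [0, 0, 0], [0, 0, 0], [0, 0, 0]], fingers=[0, 0, 0, 0, 0, 0, 0, 0, 0, 0, 0, 0, 0])

```text
t: 22.15
tool_pos: [470.0, 281.7, 182.6]
ee_rot: [2.081, 0.274, -2.082]
ft_force: [-0.8, -0.2, -0.9]
finger_gap: 92.1
```

Run:
```python
from h import *
s=robot.get_state();print(s['t'],s['tool_pos'],s['ft_force'])
for n in ('scene','top'):
    p=robot.capture(n);save(p,n+'7');print(n,fitstack(p,589.5,26.3,3))
    print([ (r['conf'],onz(p,r['at'],37.5).round(1)) for r in robot.pinpoint(p,'orange_cup_mid')])
```

```text
22.15 [470.03812931 281.66139179 182.61685826] [-0.80658568 -0.22243387 -0.92103981]
scene (array([ 5.88e+02,  2.42e+01,  3.00e-01,  1.00e-01, -2.30e+00]), np.float64(59.1), np.float64(95.4))
[(0.76, array([ 598. , -289.9,   37.5]))]
top (array([ 5.929e+02,  2.620e+01, -2.200e+00, -1.000e-01, -9.000e-01]), np.float64(73.1), np.float64(151.6))
[(0.95, array([ 608.2, -287.2,   37.5]))]
```

View pics/top7.png

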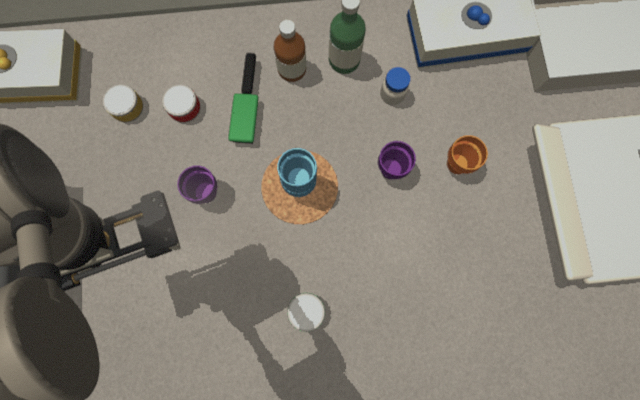

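The top view shows the stack on the mat at (298,173). The orange cup at (467,155) and both purple cups are where they started.

```bash
python3 -c "
from rig import robot
print(robot.sign_off())"
```

```text
the job is handed in; nothing more can be done
None
```

I nested both loose light blue cups, mouth up, in the one on the cork mat: first the one from the robot's right, then the one from its left. The job was handed in at about 22 s, with the arm well clear of everything.

- **Seating:** each cup met about 6 N at the height expected for a full seat (tool tip at 81.5 mm for the first, 109.6 mm for the second).
- **Final views:** both cameras show one straight stack of three on the mat. The orange cup and both purple look-alikes look undisturbed.
- **What disagreed:**
  - The outline fits put the top cup about 1–2 mm below its nominal height, and they disagree on lean: 0.3 mm per cup from the scene camera, −2.2 mm per cup from the top camera. I put this down to the 2 mm calibration tolerance and each camera seeing from one side only.
  - The detector's orange-cup position moved about 4–5 mm in opposite directions in the two cameras, so I read it as noise. In the top view the cup is at the same pixels as at the start.

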